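Fit the turning knob to a revolving paint organiser

ROBOT

A 6-joint arm with a two-finger parallel gripper is mounted at the origin on the work surface. World frame = base frame: x ahead of the robot, y to its left, z up, the work surface at z = 0. Lengths are in mm, angles in degrees, forces in N, time in s.
With the tool pointing down it reaches from about 300 to 850 mm from the base axis. Payload 4.2 kg.
Tool frame: the origin (TCP) lies midway between the tips of the shut fingers; the grasp point (between the pads) lies 19 mm behind it; z points along the fingers, y is the line along which they close (so a half turn about z gives the same grasp; the last joint's range is limited). The gripper opens to 91 mm and grips with 3 to 60 N. Pads are 32 mm wide; open, the fingers measure 118 mm over their backs; the gripper's body (76 mm by 178 mm) begins 60 mm behind the grasp point.
Start: joints at [73.51, 18.312, 89.639, -0, 72.044, -1.146], TCP at [152.153, 554.52, 213.976] pointing down, gripper open.
Joint ranges: [-177.97, 177.97], [-48.28, 115.42], [12.27, 149.76], [-77.06, 257.06], [2.81, 150.46], [-146.56, 146.56]. Speed limits (degrees/s): [147.25, 147.25, 180, 180, 180, 180].

INTERFACE

Orientations are given as [roll, pitch, yaw] about the fixed x, y, z axes, in that order (R = Rz(yaw) Ry(pitch) Rx(roll)).
In Python, from workcell import env gives the robot as it stands.
- The arm moves only by the tool inch_along, called after "Emit:" as a command line: name --argument value ..., lists and objects as JSON in quotes. Schema: {"type":"object","properties":{"motion":{"type":"array","items":{"type":"array","items":{"type":"array","items":{"type":"number"},"minItems":6,"maxItems":6},"minItems":1,"maxItems":8},"minItems":1,"maxItems":1},"finger_gap":{"type":"number"},"squeeze":{"type":"number"},"only":{"type":"string"},"quiet":{"type":"boolean"},"lines":{"type":"string"}},"required":["motion"],"additionalProperties":false}. motion is a list that holds a single list of rows (three levels of brackets), with 1 to 8 rows, each of 6 numbers: dx, dy, dz in shares of the most that a row can go, 1 being 50 mm, then a rotation vector rx, ry, rz in degrees; each row shifts and turns the commanded pose from where the row before left it, along the tool's axes as they then stand; what a row does not reach is not made up. A row lasts 1/10 s, in which the tool goes at most 50 mm and 8.59 degrees, less where a joint would pass 70% of its speed; a pose out of reach is approached as far as the arm can. finger_gap is the finger opening in mm, set as the call begins (left out keeps the last). The fingers move at their own pace and stop on an object; squeeze is the grip in N (left out, the last holds). Time passes only in rows, so rows that do not move let the fingers close. The tool returns the time, the measured TCP pose, the force, the opening and the grip force at its end. only (a regular expression) keeps the lines of the reply that match it, lines (a string "A,B") keeps lines A to B, and quiet returns only ok. Input that does not fit is refused with a message, and nothing moves.
- env.state(): the state, without advancing time (a new reading comes with each control period).
- env.grab_frame(name): name is "scene" or "top" or "wrist"; returns the picture (400x640x3 uint8, blue, green, red); there is no depth.
- env.camera_model(name): a dict with "fx", "fy", "cx", "cy" (pixels), "D" ([k1, k2, p1, p2, k3] as OpenCV has them; the pictures are not rectified), "T" (4x4, takes a point from camera to world coordinates). Camera axes: x right, y up, looking along -z (the intrinsics and any distortion apply to the point x, -y, -z); pixel columns grow to the right and rows downward; lengths in mm; the calibration is good to about 2 mm. A picture is of the moment at which its call begins: read the wrist's pose just before it. camera_model takes no time and is no camera call; for the wrist camera it gives the pose at the moment of the call.
- env.job_done(): hands the job in; it is judged then, once.
The state is a dict: "time_s": time; "qpos": joint angles; "qvel": joint speeds; "effort": joint torques, N m; "ee_pos": TCP position; "ee_rot": TCP orientation; "force": force on the tool from outside, world axes, zero at the start; "torque": the same for the moment, N m; "gripper_width": finger opening in mm; "gripper_force": force on a finger pad.
Only numpy, scipy, OpenCV 4.12 (cv2) and the standard library are available. Lean on these libraries where they do the work, as an engineer would, in place of code of your own. Each camera call takes 0.05 s, during which the arm holds its last target. There are 200 camera calls.

TASK

You are setting up the round revolving paint organiser on the model-shop counter. First turn its tray by hand through at least one full turn, either way, to see that it runs freely. Then pick up the loose grey pointer knob, rotate it so that the flat in its bore matches the flat on the D-shaped spindle end in the middle of the tray, push it fully down onto the shoulder, and finish while still holding the knob and pressing it down firmly - do not let go; leave the other things on the counter where they are.

Things in the scene. Friction and masses are not known exactly. Their poses are not given: they have to be found in the camera images.
- stand: Fixed black foot (190 mm across) of the organiser; origin at counter level on the tray's axis. On it turns a round plywood pan 230 mm across: floor 26 mm, rim top 56 mm over the counter. Six radial dividers 4 mm thick, tops 54 mm over the counter, make six compartments of 60 degrees. Four hold pots and bottles fixed in the pan (up to 88 mm high over the counter); two facing ones are empty.
- bay (a point): Point on the pan's floor in the middle of one empty compartment, 75 mm from the axis, 26 mm over the counter; turns with the tray. The dividers beside it stand 30 degrees either way about the axis; clear from the hub (36 mm across) to the rim (inside 111 mm from the axis). Shut fingers let down here can push a divider round. The other empty compartment is straight across the hub.
- tray (a joint): Turn of the tray about its vertical axis in rad: 0 as found at the start, growing anticlockwise seen from above, no stops; a full turn is 6.28 either way. The bearing is a little stiff (0.1 N m, so 1.3 N at 75 mm from the axis); let go, the tray soon stops and stays.
- seat (a point): Centre of the shoulder (flat top of the 36 mm aluminium hub), on the tray's axis 70 mm over the counter; turns with the tray. From it the spindle end stands 16 mm up: a steel D-shaft 14 mm in diameter with one flat, 3.5 mm from the axis; top 1.5 mm chamfered. The x axis points out of the flat, straight at bay; z is up.
- knob: Loose grey plastic pointer knob, about 60 g, standing bore down. Origin: centre of the underside, z up. Round body 44 mm across, 20 mm high. D-shaped bore in the underside: 15.3 mm in diameter, 18 mm deep, its flat 4 mm from the axis on the +x side, under the nose. It goes on only with the nose pointing as the spindle's flat faces (within about 15 degrees). Home: origin at seat.
- knob_grip (a point): Middle of the knob's grip bar, on its axis 30 mm above the underside; same axes as the knob. The bar stands on the round body from 20 to 40 mm above the underside, is 14 mm thick across y, and runs along x from 21 mm behind the axis to the nose 29 mm in front (tapering from 16 mm on). Grip it from above across y, fingertips just clear of the round body. Press with about 6 to 15 N at the end.
- primer: Bystander: squat grey paint pot with white cap, 54 mm across, 62 mm high. Origin under its centre.
- thinner: Bystander: amber glass bottle, 42 mm across, 91 mm high. Origin under its centre.
- kit_case: Bystander: flat yellow tool case, 110 x 170 x 40 mm. Origin under its centre.
- brush: Bystander: slim flat paint brush, 170 mm long, 12 mm wide, 9 mm high, lying along its x axis. Origin under its middle.

How it is judged:
By the outcome, as a careful person would: the job done as asked, in the order asked, and still so for the second after the job is handed in, while the arm keeps its last pose, push and grip.
It also fails if it takes over 72 s, if anything falls off the work surface, if the arm or the gripper's body presses on something with over 40 N, if the wrist force passes 120 N, or if a joint passes its speed limit or range.

## Working session

There is one attempt and no reset: what is moved stays moved. The work goes in short steps, Python scripts to look and compute and a tool call to move; the robot and the scene stay as the last step left them, time stands still between calls to the robot, and variables do not carry over. Pictures are saved under pics/ and viewed, at most 10 in all, crops included, and the job is handed in when it is done.

```bash
ls; mkdir -p pics; cat > h.py <<'E'
import cv2,numpy as np
from workcell import env
def ray(m,uv):
    K=np.array([[m['fx'],0,m['cx']],[0,m['fy'],m['cy']],[0,0,1.]])
    p=cv2.undistortPoints(np.array(uv,float).reshape(-1,1,2),K,np.array(m['D'],float)).reshape(-1,2)
    T=np.array(m['T']); d=np.c_[p[:,0],-p[:,1],-np.ones(len(p))]@T[:3,:3].T
    return T[:3,3],d
def onz(m,uv,z):
    o,d=ray(m,uv); return o+d*((z-o[2])/d[:,2])[:,None]
E
python3 - <<'E'
from h import *
for n in("top","scene"):
    m=env.camera_model(n); print(n,np.round(m['T'],3).tolist(),m['fx'],m['D'])
    cv2.imwrite(f"pics/{n}0.png",env.grab_frame(n))
s=env.state();print(s)
E
```

```text
pics
workcell.py
top [[0.014, 0.994, -0.107, 412.071], [-1.0, 0.012, -0.014, -19.384], [-0.013, 0.107, 0.994, 1376.542], [0.0, 0.0, 0.0, 1.0]] 412.6988554405113 [-0.03523043  0.          0.          0.          0.        ]
scene [[-0.772, -0.409, 0.486, 1134.52], [0.635, -0.483, 0.603, 707.94], [-0.011, 0.774, 0.633, 836.633], [0.0, 0.0, 0.0, 1.0]] 433.20339082878206 [-0.03676183  0.          0.          0.          0.        ]
{'time_s': 0.1, 'qpos': array([ 7.35115667e+01,  1.83475292e+01,  8.96977361e+01, -1.38433241e-03,
        7.20433348e+01, -1.14537825e+00]), 'qvel': array([-0.01013057, -0.16746776, -0.17501398,  0.02071048,  0.14279414,
        0.03531783]), 'effort': array([ 1.19670303e-04, -4.13332951e+01, -2.32509023e+01,  7.28761987e-02,
        4.22633754e-02, -3.38736322e-05]), 'ee_pos': array([152.02178486, 554.08886559, 213.22023085]), 'ee_rot': array([-1.79911391e+02, -4.55076144e-04,  1.64657372e+02]), 'force': array([-0.09828322,  0.64001629,  0.18836783]), 'torque': array([-0.0145414 ,  0.00983166,  0.00789211]), 'gripper_force': 0.0, 'gripper_width': 91.33504471922888}
```

View pics/top0.png

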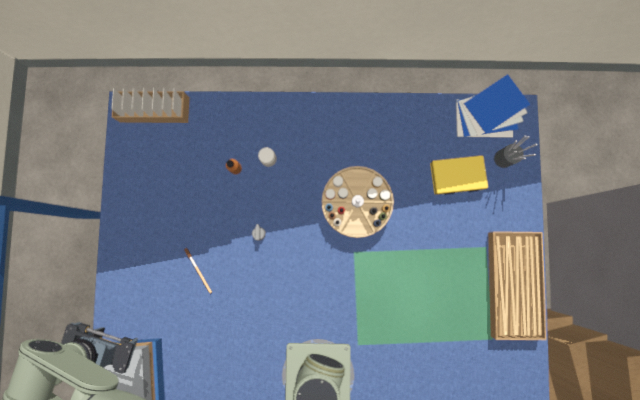

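View pics/scene0.png

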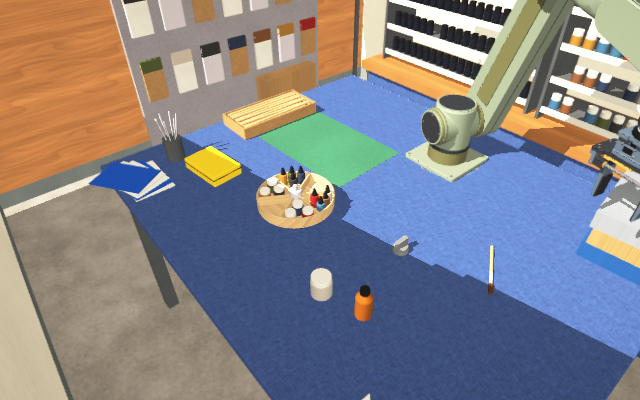

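The top view shows the tray near (358,202), the knob near (258,233) and the arm parked lower left. I'll zoom in on the tray and knob.

```bash
python3 - <<'E'
from h import *
im=cv2.imread("pics/top0.png")
a=cv2.resize(im[160:245,315:400],(510,510),interpolation=cv2.INTER_CUBIC)
b=cv2.resize(im[215:250,241:276],(280,280),interpolation=cv2.INTER_CUBIC)
o=np.zeros((510,790,3),np.uint8);o[:,:510]=a;o[:280,510:]=b
cv2.imwrite("pics/crop0.png",o)
m=env.camera_model("top")
print(onz(m,[[358,202]],56),onz(m,[[258,233]],30))
E
```

```text
[[ 559.14240517 -123.0449145    56.        ]] [[456.20091803 200.64871859  30.        ]]
```

View pics/crop0.png

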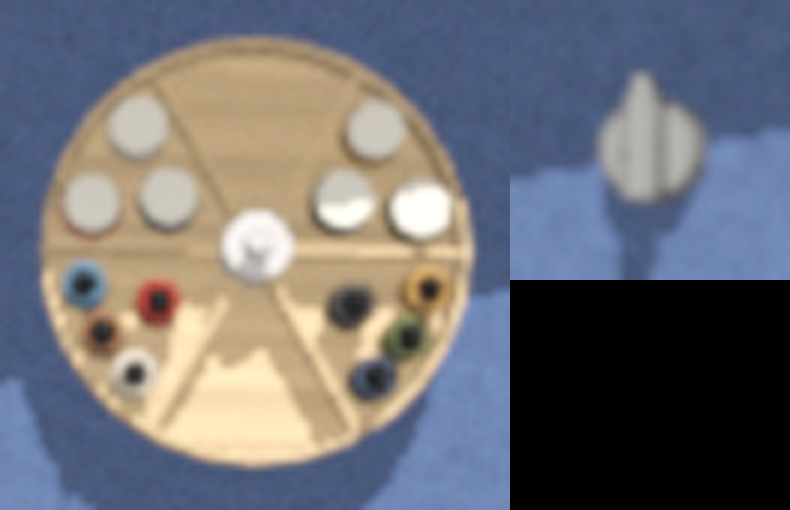

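```bash
python3 - <<'E'
from h import *
from scipy.spatial.transform import Rotation as R
s=env.state(); m=env.camera_model("wrist")
Tt=np.eye(4);Tt[:3,:3]=R.from_euler('xyz',s['ee_rot'],degrees=True).as_matrix();Tt[:3,3]=s['ee_pos']
print(np.round(np.linalg.inv(Tt)@m['T'],3),m['fx'],m['cx'],m['cy'])
im=cv2.imread("pics/top0.png");m=env.camera_model("top")
hsv=cv2.cvtColor(im,cv2.COLOR_BGR2HSV)
def big(mask,r):
    k=np.zeros_like(mask);x0,x1,y0,y1=r;k[y0:y1,x0:x1]=mask[y0:y1,x0:x1]
    c,_=cv2.findContours(k,0,cv2.CHAIN_APPROX_NONE);return max(c,key=cv2.contourArea)
w=((hsv[...,0]<35)).astype(np.uint8)*255
c=cv2.convexHull(big(w,(310,405,155,250)))
e=cv2.fitEllipse(c);print(e,onz(m,[e[0]],52))
g=((hsv[...,1]<60)&(hsv[...,2]>80)).astype(np.uint8)*255
c=big(g,(241,276,215,250));e=cv2.fitEllipse(c);print(e,cv2.boundingRect(c),onz(m,[e[0]],25))
# knob nose dir from two crop points (crop px/8 + offset)
P=lambda u,v:[241+(u-510)/8-.5,215+v/8-.5]
q=onz(m,[P(640,72),P(650,200)],40);d=q[0]-q[1];print(q,np.degrees(np.arctan2(d[1],d[0])))
E
```

```text
[[  -0.       0.968    0.25    70.3  ]
 [   1.       0.      -0.       0.427]
 [  -0.       0.25    -0.968 -169.451]
 [   0.       0.       0.       1.   ]] 360.631217123515 318.5235010708015 205.34164333495556
((357.0903625488281, 201.50900268554688), (71.44703674316406, 71.92420959472656), 98.802490234375) [[ 561.14608164 -120.41934883   52.        ]]
((258.1865539550781, 232.52357482910156), (12.621170043945312, 15.318265914916992), 173.66859436035156) (252, 224, 14, 17) [[457.9321187  200.89727893  25.        ]]
[[486.62413515 203.98770716  40.        ]
 [434.87718377 198.40759371  40.        ]] 6.154686615827979
```
Wrist camera at tool (70,0,-169), looking along tool z mostly, tilted... -z_cam in tool = (-0.25,0,0.968): looks toward TCP. With yaw 180, camera is at TCP -x world by 70.

Careful with the scale: shifts go in shares of 50 mm. That gives: -33 mm is -0.66, -36 mm is -0.72.

Emit:
inch_along --motion '[[[0,0,0,0,0,-7.67],[0,0,0,0,0,-7.67],[-0.66,-0.72,0,0,0,0],[-0.66,-0.72,0,0,0,0],[-0.66,-0.72,0,0,0,0],[-0.66,-0.72,0,0,0,0],[-0.66,-0.72,0,0,0,0],[-0.66,-0.72,0,0,0,0]]]' --finger_gap 0

```text
time_s: 0.9
ee_pos: [350.9, 336.8, 213.7]
ee_rot: [-180.0, -0.0, -180.0]
force: [1.5, 0.3, -0.6]
gripper_width: 30.2
gripper_force: 0.0
```

Emit:
inch_along --motion '[[[-0.68,-0.72,0,0,0,0],[-0.68,-0.72,0,0,0,0],[-0.68,-0.72,0,0,0,0],[-0.36,-0.6,0,0,0,0],[0,0,0,0,0,0],[0,0,0,0,0,0]]]'

```text
time_s: 1.5
ee_pos: [470.0, 200.1, 213.5]
ee_rot: [180.0, -0.1, 179.9]
force: [0.3, -0.0, -0.7]
gripper_width: 0.5
gripper_force: 0.0
```

```bash
python3 - <<'E'
from h import *
cv2.imwrite("pics/w1.png",env.grab_frame("wrist"));s=env.state();print(s['ee_pos'],s['ee_rot'],s['qpos'])
E
```

```text
[469.54620829 200.80386765 213.64314568] [ 1.79977859e+02 -6.51310668e-02  1.79977262e+02] [ 2.18344248e+01  1.25550123e+01  9.77954748e+01  4.77630081e-02
  6.97017256e+01 -6.81594140e+01]
```

View pics/w1.png

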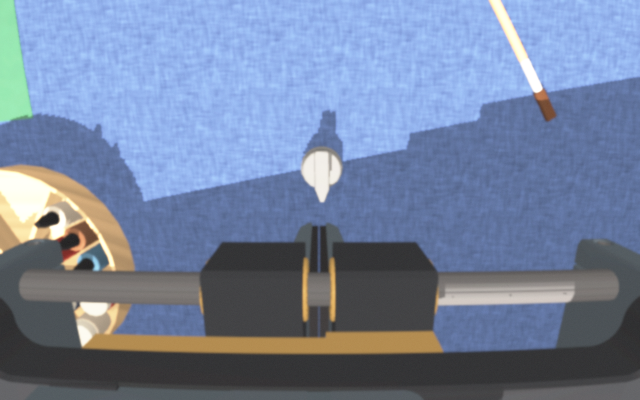

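The knob sits at about (321,165) with its nose pointing down at (321,200), which is world +x. Next, over the tray to look at the spindle.

Emit:
inch_along --motion '[[[-0.32,-0.8,0,0,0,0],[-0.32,-0.8,0,0,0,0],[-0.32,-0.8,0,0,0,0],[-0.32,-0.8,0,0,0,0],[-0.32,-0.8,0,0,0,0],[-0.32,-0.8,0,0,0,0],[-0.32,-0.8,0,0,0,0],[-0.32,-0.8,0,0,0,0]]]'

```text
time_s: 2.35
ee_pos: [598.6, -119.0, 214.0]
ee_rot: [180.0, 0.0, -179.9]
force: [0.6, 0.4, 0.3]
gripper_width: 1.0
gripper_force: 0.0
```

Emit:
inch_along --motion '[[[0,0,0,0,0,0],[0,0,0,0,0,0],[0,0,0,0,0,0]]]'

```text
time_s: 2.65
ee_pos: [597.7, -117.5, 213.9]
ee_rot: [179.9, -0.0, -179.9]
force: [0.2, 0.3, -0.7]
gripper_width: 0.5
gripper_force: 0.0
```

```bash
python3 - <<'E'
from h import *
m=env.camera_model("wrist");s=env.state();im=env.grab_frame("wrist");cv2.imwrite("pics/w2.png",im);print(s['ee_pos'],s['qpos'])
np.save("T2.npy",m['T'])
K=np.array([[m['fx'],0,m['cx']],[0,m['fy'],m['cy']],[0,0,1.]])
# expected hub px
T=np.linalg.inv(m['T']);p=T@np.array([561,-120.4,70,1]);u=m['fx']*p[0]/-p[2]+m['cx'];v=m['fy']*-p[1]/-p[2]+m['cy'];print(u,v)
u,v=int(u),int(v)
o=np.zeros((400,800,3),np.uint8);o[:,400:]=cv2.resize(im[max(v-40,0):v+40,u-40:u+40],(400,400),interpolation=cv2.INTER_CUBIC)
o[:250,:400]=cv2.resize(im,(400,250));cv2.imwrite("pics/c2.png",o)
E
```

```text
[ 597.72176108 -117.4555044   213.85216476] [-1.22227072e+01  2.14387294e+01  8.49215677e+01  4.48059544e-02
  7.36882271e+01 -1.02351825e+02]
314.4984247883611 152.22879589864374
```

View pics/c2.png

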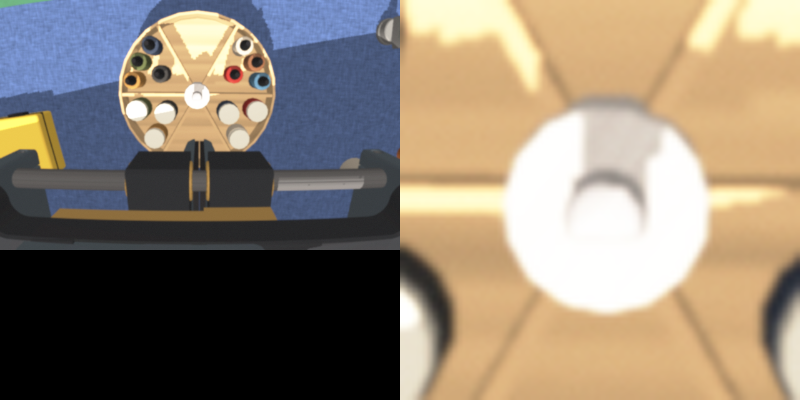

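```bash
python3 - <<'E'
from h import *
im=cv2.imread("pics/w2.png")
g=im[128:178,290:340].min(2).astype(float);o=np.clip((g-200)*255/55,0,255).astype(np.uint8)
cv2.imwrite("pics/c3.png",cv2.resize(o,(500,500),interpolation=cv2.INTER_CUBIC))
m=env.camera_model("wrist");m['T']=np.load("T2.npy")
# hub top centre: bright low-sat blob -> hull ellipse
hsv=cv2.cvtColor(im,cv2.COLOR_BGR2HSV)
k=((hsv[...,1]<40)&(hsv[...,2]>120)).astype(np.uint8)*255
z=np.zeros_like(k);z[125:182,285:345]=k[125:182,285:345]
c,_=cv2.findContours(z,0,2);c=max(c,key=cv2.contourArea);print(cv2.boundingRect(c))
e=cv2.fitEllipse(cv2.convexHull(c));print(e,onz(m,[e[0]],70))
# pan rim
w=(hsv[...,0]<35).astype(np.uint8)*255;w[250:]=0
c,_=cv2.findContours(w,0,1);c=max(c,key=cv2.contourArea)
p=c.reshape(-1,2);p=p[(p[:,1]<215)&(p[:,0]>190)&(p[:,0]<445)]
q=onz(m,p,56)[:,:2];d=np.hypot(*(q-[561,-120.4]).T);q=q[(d>105)&(d<125)]
A=np.c_[2*q,np.ones(len(q))];x=np.linalg.lstsq(A,(q**2).sum(1),rcond=None)[0];print(len(q),x[:2],np.sqrt(x[2]+x[0]**2+x[1]**2))
E
```

```text
(294, 132, 42, 42)
((314.6980285644531, 152.90211486816406), (40.75865173339844, 41.64752960205078), 166.26535034179688) [[ 561.50518653 -120.23318113   70.        ]]
472 [ 561.66512433 -120.0156884 ] 113.77797171775339
```

View pics/c3.png

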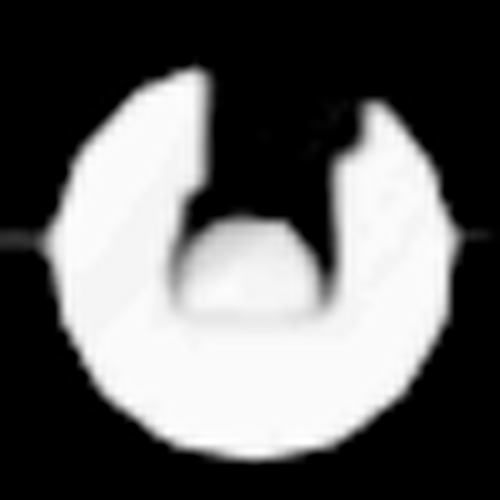

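The flat's straight edge is at the bottom of the spindle, so it faces world +x and the bay is the far compartment. The axis is at (561.5,-120.2). I'll let the fingers down into the bay.

Scaled: 13 mm is 0.26, 45 mm is 0.9.

Emit:
inch_along --motion '[[[-0.77,-0.03,0,0,0,0],[0,0,0.9,0,0,0],[0,0,0.9,0,0,0],[0,0,0.9,0,0,0],[0,0,0.6,0,0,0],[0,0,0.26,0,0,0],[0,0,0,0,0,0]]]'

```text
time_s: 3.4
ee_pos: [635.5, -119.6, 34.6]
ee_rot: [179.9, -0.2, -179.9]
force: [0.2, -0.6, -0.0]
gripper_width: 0.5
gripper_force: 0.0
```

Emit:
inch_along --motion '[[[0.032,0.312,0,0,0,0],[0.098,0.298,0,0,0,0],[0.156,0.272,0,0,0,0],[0,0,0,0,0,0]]]'

```text
time_s: 3.8
ee_pos: [621.6, -74.3, 37.5]
ee_rot: [179.9, 0.1, -179.9]
force: [-0.3, 0.2, -0.1]
gripper_width: 0.5
gripper_force: 0.0
```

Scaled: 15.7 mm is 0.314, 15.3 mm is 0.306.

Emit:
inch_along --motion '[[[0.21,0.234,0,0,0,0],[0.254,0.184,0,0,0,0],[0.286,0.128,0,0,0,0],[0.306,0.066,0,0,0,0],[0.314,0,0,0,0,0],[0.306,-0.066,0,0,0,0],[0.286,-0.128,0,0,0,0],[0.254,-0.184,0,0,0,0]]]'

```text
time_s: 4.6
ee_pos: [512.2, -64.9, 37.1]
ee_rot: [180.0, 0.2, -180.0]
force: [1.9, 0.3, 0.2]
gripper_width: 0.3
gripper_force: 0.7
```

Emit:
inch_along --motion '[[[0.21,-0.234,0,0,0,0],[0.156,-0.272,0,0,0,0],[0.098,-0.298,0,0,0,0],[0.032,-0.312,0,0,0,0],[-0.032,-0.312,0,0,0,0],[-0.098,-0.298,0,0,0,0],[-0.156,-0.272,0,0,0,0],[-0.21,-0.234,0,0,0,0]]]'

```text
time_s: 5.4
ee_pos: [511.3, -178.1, 35.6]
ee_rot: [180.0, -0.1, 180.0]
force: [0.3, 2.1, -0.7]
gripper_width: 0.1
gripper_force: 0.7
```

Emit:
inch_along --motion '[[[-0.254,-0.184,0,0,0,0],[-0.286,-0.128,0,0,0,0],[-0.306,-0.066,0,0,0,0],[-0.314,0,0,0,0,0],[-0.306,0.066,0,0,0,0],[-0.286,0.128,0,0,0,0],[-0.254,0.184,0,0,0,0],[-0.21,0.234,0,0,0,0]]]'

```text
time_s: 6.2
ee_pos: [623.3, -165.0, 35.7]
ee_rot: [-180.0, -0.0, 180.0]
force: [-1.2, -0.6, 0.3]
gripper_width: 0.7
gripper_force: 0.7
```

Emit:
inch_along --motion '[[[-0.156,0.272,0,0,0,0],[-0.098,0.298,0,0,0,0],[-0.032,0.312,0,0,0,0],[0.032,0.312,0,0,0,0],[0.098,0.298,0,0,0,0],[0.156,0.272,0,0,0,0],[0.21,0.234,0,0,0,0],[0,0,0,0,0,0]]]'

```text
time_s: 7.0
ee_pos: [609.8, -62.8, 36.1]
ee_rot: [179.9, -0.1, -179.9]
force: [0.3, -0.1, 0.1]
gripper_width: 0.2
gripper_force: 0.0
```

Emit:
inch_along --motion '[[[0,0,0,0,0,0],[0,0,0,0,0,0],[0,0,-0.9,0,0,0],[0,0,-0.9,0,0,0],[0,0,-0.9,0,0,0],[0,0,-0.9,0,0,0],[0,0,0,0,0,0],[0,0,0,0,0,0]]]'

```text
time_s: 7.8
ee_pos: [612.4, -65.7, 217.0]
ee_rot: [-180.0, 0.2, 180.0]
force: [-0.2, -0.1, -0.3]
gripper_width: 0.4
gripper_force: 0.0
```

```bash
python3 - <<'E'
from h import *
m=env.camera_model("wrist");s=env.state();im=env.grab_frame("wrist");cv2.imwrite("pics/w4.png",im);print(s['ee_pos'],s['qpos'])
np.save("T4.npy",m['T'])
o=np.zeros((400,800,3),np.uint8)
T=np.linalg.inv(m['T']);p=T@np.array([561.5,-120.2,70,1]);u=m['fx']*p[0]/-p[2]+m['cx'];v=m['fy']*-p[1]/-p[2]+m['cy'];print(u,v)
cv2.imwrite("pics/c4.png",cv2.resize(im[20:270,int(u)-180:int(u)+180],(792,550),interpolation=cv2.INTER_CUBIC))
E
```

```text
[612.43073314 -65.65477304 217.02908184] [-7.19799720e+00  2.18477100e+01  8.38239300e+01  1.76235126e-02
  7.41736141e+01 -9.71553146e+01]
254.68185358011152 134.7724046188012
```

View pics/c4.png

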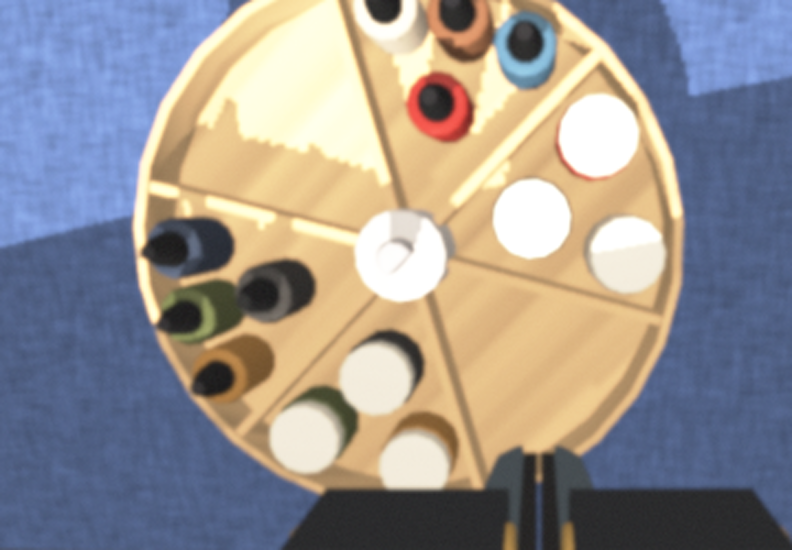

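The tray has turned a full turn plus about 45°, and the bay is now at lower right in the view. Dividers end near (485,480), (343,5), (655,318) and (152,186). I'll compute the flat's direction, and the knob pose from w1.

```bash
python3 - <<'E'
from h import *
m=env.camera_model("wrist");m['T']=np.load("T4.npy")
P=np.array([[485,480],[343,5],[655,318],[152,186]])/2.2+[74,20]
q=onz(m,P,54)[:,:2]
for a,b in((0,1),(2,3)):
    d=q[a]-q[b];print(np.degrees(np.arctan2(d[1],d[0])))
print(q)
im=cv2.imread("pics/w4.png")
# knob from w1 : commanded pose 470.2,200.5,213.9 yaw180
import copy
T=m['T'].copy();T[:3,3]+=np.array([469.55,200.8,213.64])-np.array([612.43,-65.65,217.03]);m['T']=T
im=cv2.imread("pics/w1.png");hsv=cv2.cvtColor(im,cv2.COLOR_BGR2HSV)
k=((hsv[...,1]<60)&(hsv[...,2]>90)).astype(np.uint8)*255;z=np.zeros_like(k);z[130:215,290:360]=k[130:215,290:360]
c,_=cv2.findContours(z,0,1);c=max(c,key=cv2.contourArea);M=np.zeros_like(k);cv2.drawContours(M,[c],-1,255,-1)
print(cv2.boundingRect(c))
for r in range(142,206,3):
    x=np.where(M[r])[0]
    if len(x):print(r,x.min(),x.max())
E
```

```text
15.012818617700425
75.04017456184621
[[ 661.76635769  -88.72897066]
 [ 465.7901258  -141.28763969]
 [ 589.57369329  -15.81576458]
 [ 533.79561793 -224.56775544]]
(300, 146, 43, 57)
148 312 331
151 308 335
154 305 337
157 303 339
160 302 340
163 301 341
166 301 342
169 301 342
172 301 341
175 302 340
178 303 339
181 305 337
184 308 334
187 313 329
190 314 329
193 316 327
196 317 326
199 318 325
202 320 323
```

```bash
python3 - <<'E'
from h import *
m=env.camera_model("wrist");T=np.load("T4.npy");T[:3,3]+=np.array([469.55,200.8,213.64])-np.array([612.43,-65.65,217.03]);m['T']=T
a=onz(m,[[321.5,167.2]],20)[0];b=onz(m,[[321.5,202.5]],40)[0];d=b-a;print(a,b,np.hypot(d[0],d[1]),np.degrees(np.arctan2(d[1],d[0])))
E
```

```text
[453.82752896 204.30709463  20.        ] [485.65425265 204.17781034  40.        ] 31.826986270588062 -0.23274163687311622
```

Scaled: 44.5 mm is 0.89, 19.5 mm is 0.39.

Emit:
inch_along --motion '[[[0.39,0.89,0,0,0,0],[0.39,0.89,0,0,0,0],[0.39,0.89,0,0,0,0],[0.39,0.89,0,0,0,0],[0.39,0.89,0,0,0,0],[0.39,0.89,0,0,0,0],[0,0,0.8,0,0,0],[0,0,0.8,0,0,0]]]' --finger_gap 50

```text
time_s: 8.65
ee_pos: [493.8, 203.2, 134.1]
ee_rot: [180.0, -0.0, -179.8]
force: [0.5, 0.5, 0.3]
gripper_width: 50.0
gripper_force: 0.0
```

Emit:
inch_along --motion '[[[0,0,0,0,0,0],[0,0,0,0,0,0],[0,0,0,0,0,0]]]'

```text
time_s: 8.95
ee_pos: [496.1, 201.8, 137.2]
ee_rot: [179.9, 0.1, 180.0]
force: [-0.1, -0.1, 0.5]
gripper_width: 50.0
gripper_force: 0.0
```

```bash
python3 - <<'E'
from h import *
m=env.camera_model("wrist");s=env.state();im=env.grab_frame("wrist");cv2.imwrite("pics/w5.png",im);print(s['ee_pos'],s['ee_rot'])
np.save("T5.npy",m['T'])
T=np.linalg.inv(m['T']);p=T@np.array([455,203.5,30,1]);u=int(m['fx']*p[0]/-p[2]+m['cx']);v=int(m['fy']*-p[1]/-p[2]+m['cy']);print(u,v)
v0=max(v-75,0);g=im[v0:v0+150,u-75:u+75];cv2.imwrite("pics/c5.png",cv2.resize(g,(600,600),interpolation=cv2.INTER_CUBIC));print(u-75,v0)
E
```

```text
[496.0991992  201.84159125 137.23195266] [1.79947062e+02 1.22704529e-01 1.79951323e+02]
319 151
244 76
```

View pics/c5.png

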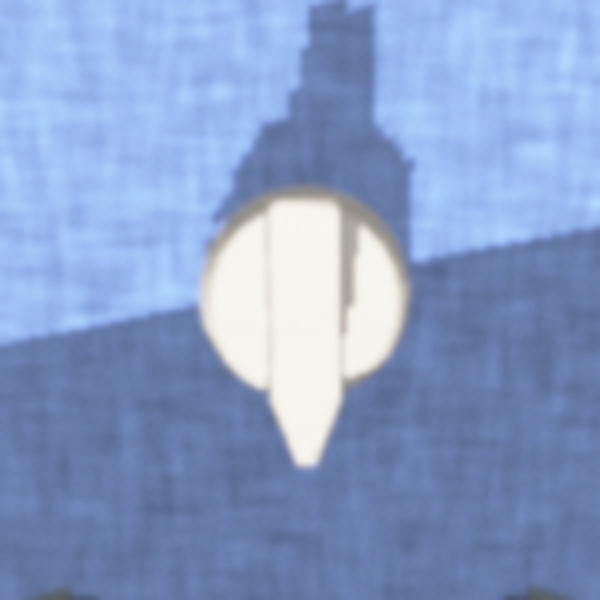

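Emit:
inch_along --motion '[[[0,0,0,0,0,8.5],[0,0,0,0,0,8.5],[0,0,0,0,0,8.5],[0,0,0,0,0,8.5],[0,0,0,0,0,8.5],[0,0,0,0,0,8.5],[0,0,0,0,0,8.5],[0,0,0,0,0,8.5]]]' --finger_gap 50

```text
time_s: 9.8
ee_pos: [496.0, 201.8, 137.8]
ee_rot: [179.8, -0.0, 111.6]
force: [-0.4, -0.9, 1.0]
gripper_width: 49.8
gripper_force: 0.0
```

Emit:
inch_along --motion '[[[0,0,0,0,0,8.5],[0,0,0,0,0,8.5],[0,0,0,0,0,8.5],[0,0,0,0,0,8.5],[0,0,0,0,0,8.5],[0,0,0,0,0,8.5],[0,0,0,0,0,8.5],[0,0,0,0,0,8.5]]]'

```text
time_s: 10.6
ee_pos: [496.0, 201.8, 137.8]
ee_rot: [179.9, -0.2, 43.6]
force: [-0.4, 0.6, -0.1]
gripper_width: 50.4
gripper_force: 0.0
```

```bash
python3 - <<'E'
from h import *
m=env.camera_model("wrist");m['T']=np.load("T5.npy")
P=np.array([[308,466],[305,198],[268,210],[268,385],[340,210],[343,385]])/4+[244,76]-.5
q=onz(m,P,40);print(q)
for a,b in((0,1),(3,2),(5,4)):
    d=q[a]-q[b];print(np.hypot(d[0],d[1]),np.degrees(np.arctan2(d[1],d[0])))
d=(q[0]-q[1])[:2];d/=np.hypot(*d);print("axis",(q[0][:2]-29*d+q[1][:2]+21*d)/2, onz(m,[(np.array([304,290])/4+[244,76]-.5)],20))
E
```

```text
[[484.63014797 203.90882277  40.        ]
 [434.90590007 203.34531966  40.        ]
 [437.0399979  196.63132266  40.        ]
 [469.14842359 196.43970297  40.        ]
 [437.05097354 209.69648711  40.        ]
 [469.16288722 210.43178834  40.        ]]
49.72744076484134 0.6492801743998898
32.10899746515775 -0.34193109930651866
32.12033107053216 1.3117342374441718
axis [455.76828085 203.58174388] [[453.46756683 203.23831247  20.        ]]
```

Scaled: -40.5 mm is -0.81, -2 mm is -0.04.

Emit:
inch_along --motion '[[[0,0,0,0,0,7.2],[0,0,0,0,0,7.2],[0,0,0,0,0,7.2],[0,0,0,0,0,7.2],[0,0,0,0,0,7.2],[0,0,0,0,0,7.2],[-0.81,-0.04,0,0,0,0],[0,0,0,0,0,0]]]' --finger_gap 40

```text
time_s: 11.4
ee_pos: [450.8, 202.5, 136.9]
ee_rot: [180.0, 0.2, 0.8]
force: [-0.1, -0.2, -0.4]
gripper_width: 40.1
gripper_force: 0.0
```

Emit:
inch_along --motion '[[[0,0,0.7,0,0,0],[0,0,0.7,0,0,0],[0,0,0,0,0,0],[0,0,0,0,0,0],[0,0,0,0,0,0]]]'

```text
time_s: 11.9
ee_pos: [456.3, 203.9, 68.0]
ee_rot: [-179.9, -0.2, 0.8]
force: [-0.1, -0.1, 0.2]
gripper_width: 39.9
gripper_force: 0.0
```

```bash
python3 -c "
from h import *
print(env.state()['ee_pos'],env.state()['ee_rot'])"
```

```text
[456.26677821 203.85570506  68.02581249] [-179.90102349   -0.23361478    0.77851364]
```

Aligned. I'll lower to about z = 23 and close.

Scaled: 30 mm is 0.6, 14.5 mm is 0.29.

Emit:
inch_along --motion '[[[0,0,0.6,0,0,0],[0,0,0.29,0,0,0],[0,0,0,0,0,0],[0,0,0,0,0,0]]]'

```text
time_s: 12.3
ee_pos: [455.6, 203.7, 22.9]
ee_rot: [-179.9, -0.1, 0.8]
force: [0.2, -0.2, -0.1]
gripper_width: 39.9
gripper_force: 0.0
```

Emit:
inch_along --motion '[[[0,0,0,0,0,0],[0,0,0,0,0,0],[0,0,0,0,0,0],[0,0,0,0,0,0],[0,0,0,0,0,0],[0,0,0,0,0,0],[0,0,0,0,0,0],[0,0,0,0,0,0]]]' --finger_gap 0 --squeeze 30

```text
time_s: 13.1
ee_pos: [454.6, 203.4, 22.0]
ee_rot: [-180.0, -0.0, 0.8]
force: [-0.7, -1.4, 5.6]
gripper_width: 14.1
gripper_force: 30.0
```

Scaled: -5 mm is -0.1, -45 mm is -0.9.

Emit:
inch_along --motion '[[[0,0,-0.6,0,0,0],[0,0,-0.9,0,0,0],[0,0,-0.9,0,0,0],[0,0,-0.1,0,0,0],[0,0,0,0,0,0]]]'

```text
time_s: 13.6
ee_pos: [454.8, 203.5, 147.4]
ee_rot: [-179.9, -0.1, 0.8]
force: [-0.1, -0.4, -1.3]
gripper_width: 13.5
gripper_force: 30.0
```

Emit:
inch_along --motion '[[[0.255,0.814,0,0,0,0],[0.255,0.814,0,0,0,0],[0.255,0.814,0,0,0,0],[0.255,0.814,0,0,0,0],[0.255,0.814,0,0,0,0],[0.255,0.814,0,0,0,0],[0.255,0.814,0,0,0,0],[0.255,0.814,0,0,0,0]]]'

```text
time_s: 14.4
ee_pos: [559.6, -122.3, 143.6]
ee_rot: [-179.9, 0.3, 0.8]
force: [1.4, 0.8, -1.0]
gripper_width: 13.7
gripper_force: 30.0
```

Emit:
inch_along --motion '[[[0,0,0,0,0,-7.4],[0,0,0,0,0,-7.4],[0,0,0,0,0,-7.4],[0,0,0,0,0,-7.4],[0,0,0,0,0,-7.4],[0,0,0,0,0,-7.4],[0,0,0,0,0,0],[0,0,0,0,0,0]]]'

```text
time_s: 15.2
ee_pos: [559.9, -120.7, 144.6]
ee_rot: [-179.8, 0.1, 45.0]
force: [0.1, 0.1, -1.0]
gripper_width: 13.8
gripper_force: 30.0
```

```bash
python3 - <<'E'
from h import *
m=env.camera_model("wrist");s=env.state();im=env.grab_frame("wrist");cv2.imwrite("pics/w6.png",im);print(s['ee_pos'],s['ee_rot'],s['qpos'])
np.save("T6.npy",m['T'])
cv2.imwrite("pics/c6.png",cv2.resize(im[60:285,170:470],(800,600),interpolation=cv2.INTER_CUBIC))
E
```

```text
[ 559.8914886  -120.68518032  144.63406998] [-1.79830337e+02  9.66234703e-02  4.50419028e+01] [-1.33184965e+01  2.11705586e+01  9.58449711e+01  7.55198473e-03
  6.31796021e+01  3.16363249e+01]
```

View pics/c6.png

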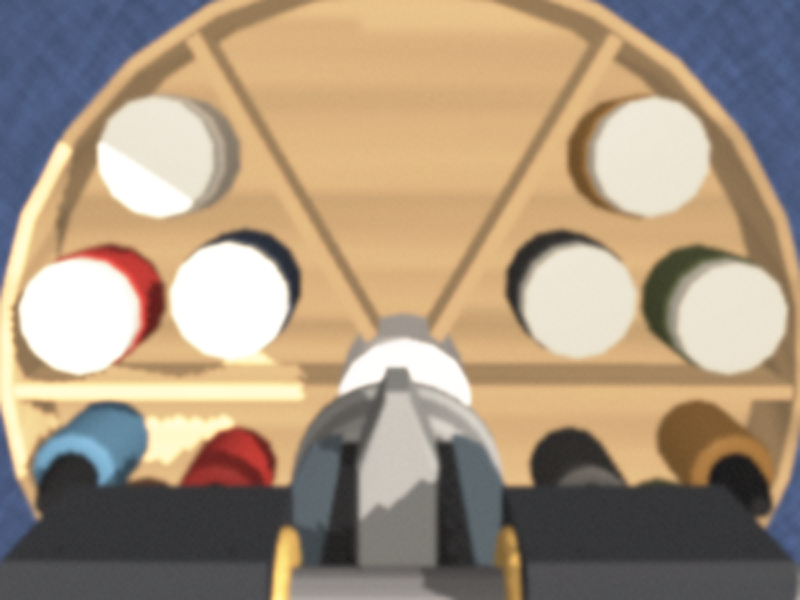

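The picture shows the nose tip at crop (398,370) pointing to the middle of the empty bay, with the hub edges at columns 340 and 471. Next I'll measure the offsets.

```bash
python3 - <<'E'
from h import *
m=env.camera_model("wrist");m['T']=np.load("T6.npy");tcp=np.array([559.89,-120.69])
f=lambda p:np.array(p)/ (800/300)+[170,60]-.3
a=np.radians(45.04);X=np.array([np.cos(a),np.sin(a)]);Y=np.array([np.sin(a),-np.cos(a)])
def t(n,p,z):
    q=onz(m,f([p]),z)[0,:2];r=q-tcp;print(n,q,"tool",r@X,r@Y)
t("nose tip",[398,370],162);t("hubL",[340,385],70);t("hubR",[471,385],70)
im=cv2.imread("pics/w6.png");hsv=cv2.cvtColor(im,cv2.COLOR_BGR2HSV)
w=(hsv[...,0]<35).astype(np.uint8)*255;w[240:]=0
c,_=cv2.findContours(w,0,1);c=max(c,key=cv2.contourArea);p=c.reshape(-1,2).astype(float);p=p[p[:,1]<220]
q=onz(m,p,56)[:,:2];d=np.hypot(*(q-[561.5,-120.2]).T);print(np.median(d));q=q[(d>108)&(d<122)]
A=np.c_[2*q,np.ones(len(q))];x=np.linalg.lstsq(A,(q**2).sum(1),rcond=None)[0];r=x[:2]-tcp;print(len(q),x[:2],np.sqrt(x[2]+x[0]**2+x[1]**2),"tool",r@X,r@Y)
# dividers tops (centre lines) at z=54
for P in([[200,45],[368,325]],[[608,45],[440,325]]):
    g=onz(m,f(P),54)[:,:2];dd=g[0]-g[1];print(np.degrees(np.arctan2(dd[1],dd[0])))
E
```

```text
nose tip [584.44363618 -96.2206077 ] tool 34.66446584120828 0.08376979812137009
hubL [ 554.98724062 -103.88091957] tool 8.429756425610693 -15.346707823264728
hubR [ 579.3017169  -128.11207152] tool 8.46471088785912 18.980267862941968
114.233389544842
481 [ 562.37112585 -119.7306835 ] 113.66875358817632 tool 2.432008274220978 1.0777798343534681
75.27682879136124
14.969604661930974
```

```bash
python3 - <<'E'
from h import *
m=env.camera_model("wrist");m['T']=np.load("T6.npy");tcp=np.array([559.89,-120.69])
f=lambda p:np.array(p)/ (800/300)+[170,60]-.3
a=np.radians(45.04);X=np.array([np.cos(a),np.sin(a)]);Y=np.array([np.sin(a),-np.cos(a)])
for p,z in(([398,390],162.6),([398,369],142.6),([293,480],142.6-20),([502,480],142.6-20),([400,382],142.6)):
    q=onz(m,f([p]),z)[0,:2];r=q-tcp;print(p,"tool",r@X,r@Y)
print([env.state()['ee_pos'] for _ in range(1)])
E
```

```text
[398, 390] tool 31.461542244859327 0.08643974577529967
[398, 369] tool 30.176176129770973 0.035011561563241145
[293, 480] tool 1.2412854923380294 -22.19831567172538
[502, 480] tool 1.3034466597694099 21.955714889119655
[400, 382] tool 27.719063643358048 0.40355899372355175
[array([ 560.1292479 , -120.74528039,  145.04915623])]
```

Scaled: 1.2 mm is 0.024, 0.5 mm is 0.01.

Emit:
inch_along --motion '[[[0.01,0.024,0,0,0,0],[0,0,0.4,0,0,0],[0,0,0.24,0,0,0],[0,0,0,0,0,0],[0,0,0,0,0,0]]]'

```text
time_s: 15.75
ee_pos: [562.0, -121.4, 114.3]
ee_rot: [-180.0, 0.0, 45.2]
force: [-0.4, 0.1, -1.1]
gripper_width: 13.8
gripper_force: 30.0
```

Emit:
inch_along --motion '[[[0,0,0.04,0,0,0],[0,0,0.04,0,0,0],[0,0,0.04,0,0,0],[0,0,0.04,0,0,0],[0,0,0,0,0,0]]]'

```text
time_s: 16.25
ee_pos: [561.8, -121.3, 106.2]
ee_rot: [-180.0, 0.0, 45.2]
force: [0.5, -0.5, -1.2]
gripper_width: 14.2
gripper_force: 30.0
```

Scaled: 1.5 mm is 0.03, 1 mm is 0.02.

Emit:
inch_along --motion '[[[0,0,0.03,0,0,0],[0,0,0.03,0,0,0],[0,0,0.02,0,0,0],[0,0,0,0,0,0],[0,0,0,0,0,0]]]'

```text
time_s: 16.75
ee_pos: [562.0, -121.4, 102.4]
ee_rot: [-180.0, -0.0, 45.2]
force: [-0.8, 0.2, -1.3]
gripper_width: 13.6
gripper_force: 30.0
```

Scaled: 2 mm is 0.04, 1.5 mm is 0.03.

Emit:
inch_along --motion '[[[0,0,0.04,0,0,0],[0,0,0.04,0,0,0],[0,0,0.04,0,0,0],[0,0,0.03,0,0,0],[0,0,0,0,0,0]]]'

```text
time_s: 17.25
ee_pos: [561.9, -121.3, 94.6]
ee_rot: [-180.0, 0.0, 45.2]
force: [0.0, -0.4, -0.5]
gripper_width: 13.7
gripper_force: 30.0
```

Emit:
inch_along --motion '[[[0,0,0.02,0,0,0],[0,0,0.02,0,0,0],[0,0,0,0,0,0]]]'

```text
time_s: 17.55
ee_pos: [562.0, -121.4, 92.8]
ee_rot: [-180.0, -0.0, 45.2]
force: [-0.1, 0.6, -0.7]
gripper_width: 13.8
gripper_force: 30.0
```

Emit:
inch_along --motion '[[[0,0,0.01,0,0,0],[0,0,0.01,0,0,0],[0,0,0,0,0,0]]]'

```text
time_s: 17.85
ee_pos: [562.0, -121.4, 92.0]
ee_rot: [-180.0, -0.0, 45.2]
force: [-0.0, -0.3, -0.2]
gripper_width: 14.3
gripper_force: 30.0
```

Emit:
inch_along --motion '[[[0,0,0.01,0,0,0],[0,0,0,0,0,0],[0,0,0,0,0,0]]]' --squeeze 50

```text
time_s: 18.15
ee_pos: [562.0, -121.4, 92.0]
ee_rot: [180.0, -0.0, 45.2]
force: [-2.5, 0.2, 5.0]
gripper_width: 13.6
gripper_force: 50.0
```

Emit:
inch_along --motion '[[[0,0,0.01,0,0,0],[0,0,0,0,0,0],[0,0,0,0,0,0],[0,0,0,0,0,0]]]'

```text
time_s: 18.55
ee_pos: [562.1, -121.4, 92.0]
ee_rot: [180.0, -0.0, 45.2]
force: [-3.0, -0.1, 8.2]
gripper_width: 13.5
gripper_force: 50.0
```

Emit:
inch_along --motion '[[[0,0,0.006,0,0,0],[0,0,0,0,0,0],[0,0,0,0,0,0],[0,0,0,0,0,0],[0,0,0,0,0,0]]]'

```text
time_s: 19.05
ee_pos: [562.1, -121.4, 92.0]
ee_rot: [180.0, -0.0, 45.2]
force: [-3.3, -0.3, 10.1]
gripper_width: 13.2
gripper_force: 50.0
```

```bash
python3 - <<'E'
from h import *
im=env.grab_frame("wrist");cv2.imwrite("pics/c7.png",cv2.resize(im[60:285,170:470],(640,480)))
E
```

```text
(no output)
```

View pics/c7.png

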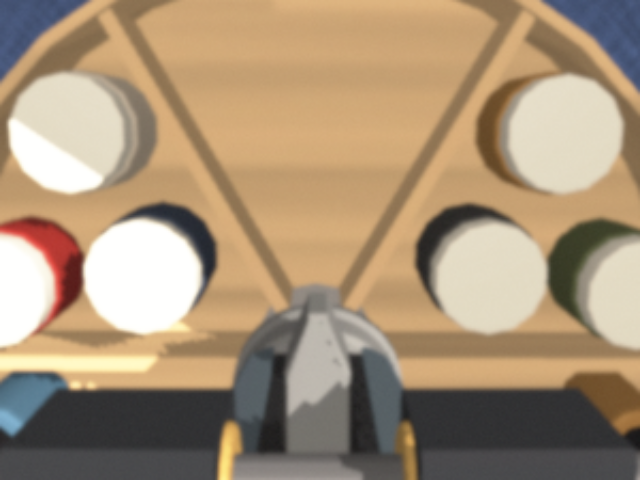

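The knob is seated over the hub, with its nose at (316,300) pointing down the middle of the bay. It is held and pressed at about 10 N, so I'm handing in.

```bash
python3 -c "
from workcell import env
print(env.job_done())"
```

```text
the job is handed in; nothing more can be done
None
```

I turned the tray one full turn plus about 45°, fitted the knob down onto the shoulder with its flat matched, and handed in at about 19 s, still gripping it and pressing with about 10 N; no verdict came back.

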